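# Take the last old ball out of the filling turntable's race

### The job

The filling turntable is open for its wash and its balls are being changed. Roll the old yellow ball that is still in the race round to the loading gap under the dosing nozzle, lift it out there and set it down gently on the floor of the steel pan with the other yellow ones. Leave the blue ball in the race where it is, do not knock the dosing head, and leave the pan and everything else on the bench standing where they are.

Things in the scene. Friction and masses are not known exactly. Their poses are not given: they have to be found in the camera images.
- base: Round white turntable base, 306 mm across, fixed to the bench, its top plate off. Origin: centre of its underside on the bench; z up, x points to the middle of the loading gap, on the side away from the robot. Near its edge a circular ball race runs all round (see race, lips, gap).
- race (a point): Centre of the base at the height of the race floor, 20 mm above the bench, axes as the base. Race: centre line 118 mm from here, flat floor 32 mm wide between two kerbs 5 mm high (they go on through the gap), so a ball keeps within 2 mm of the centre line. A ball rolls with little resistance and, pushed slowly, stops within some mm of losing contact.
- lips (a point): Centre of the base at the top of the two steel lips, 54.7 mm above the bench. They stand on walls each side of the race (85 to 94 and 142 to 153 mm radius) and overhang it, 2.5 mm thick, leaving a slot 40 mm wide (98 to 138 mm radius). A 44 mm ball cannot come up through it; closed fingertips fit down into it behind a ball to push it along.
- gap (a point): Middle of the loading gap: the centre of a ball standing there, 118 mm along the base's x, 42 mm above the bench; axes as the base (x outward, y along the race). Here walls and lips are cut away: the inner within 35 degrees, the outer within 24 degrees of the x axis, about 110 mm wide. Only here can a ball be lifted out. Nothing stops a ball from rolling on past it.
- spindle (a point): Top of the spindle in the middle of the base, 74 mm above the bench, 22 mm across; it stands on a boss 68 mm across and 52 mm high. Between boss and inner wall the base is flat, 30 mm high.
- doser: Steel dosing head, fixed to the base (origin and axes of base). Post 34 mm thick (foot 100 mm) at base x 170, y 210 mm, above it a hopper 166 mm wide, 282 to 418 mm high; a cylinder runs from it to over the gap (nozzle). An upright gripper over the gap runs into it: lean the tool 24 to 40 degrees there, hand towards the base's -x side (the robot's).
- nozzle (a point): Tip of the dosing nozzle, straight over gap, 185 mm above the bench, 20 mm across (34 mm higher up). Above it lies the metering cylinder, 54 mm thick (end flanges 62), axis 241 mm above the bench, from 36 mm before the nozzle's axis (on the side away from the hopper) to 75 mm beyond the post.
- old_ball: The old yellow plastic ball in the race, 44 mm across, 40 to 90 g, slippery on the race; origin at its centre, 42 mm above the bench in the race. It starts on the left or right side of the race, 75 to 105 degrees round from the middle of the gap.
- blue_ball: New blue plastic ball of the same size on the opposite side of the race, origin at its centre. It stays.
- pan: Open steel pan, loose, 0.9 kg, flat on the bench; inside 244 x 144 mm (long side along its x), 65 mm high, rim 270 x 170 mm, walls and floor 3 mm. Origin: centre of its underside, z up. Two yellow balls already lie in its +x half (x 55 to 95 mm); the -x half is free.
- pan_floor (a point): Centre of the pan's inner floor, 3 mm above the bench; axes as the pan. A ball on the floor has its centre 22 mm above it.
- taken1: Yellow ball, 44 mm, already lying in the pan (loose); origin at its centre.
- taken2: Another yellow ball, 44 mm, already lying in the pan (loose); origin at its centre.
- pot1: Loose white pot of cream, 94 mm across, 40 mm high, near the robot; origin under its centre.
- pot2: Loose white pot of cream, 94 mm across, 40 mm high, beyond the pan; origin under its centre.
- bottle: Loose squeeze bottle, 62 mm across, 205 mm high; origin under its centre.
- cup: Loose black cup of cherry tomatoes, 78 mm across the rim, 86 mm high, with a stick to about 165 mm; origin under its centre.
- spatula: Loose spatula, 280 mm long along its x, 20 mm high; origin under its middle.
Not all that is in view belongs to the job. Leave any pink, red or white look-alike of the old_ball alone.

How it is judged:
On the way, in this order (a step that is already met when the one before it is completed fails the run):
1. the yellow ball stands in the loading gap, still down in its race (y of old_ball in the frame of gap between -0.035 and 0.035 m and x of old_ball in the frame of gap between -0.02 and 0.02 m and z of old_ball in the frame of gap below 0.006 m), for 0.2 s.
2. the yellow ball has been lifted clear of the base in the fingers (z of old_ball in the frame of gap above 0.04 m and contact force between the fingers and old_ball above 0.3 N), for 0.1 s.
At the end, for the whole second after the job is handed in: The yellow ball rests on the pan's floor (under 0.03 m/s, centre 15 to 28 mm above it, not on another ball), the other two are still on that floor, the pan is level and within 30 mm of its start, the blue ball within 30 mm of its start in the race (x of old_ball in the frame of pan_floor between -0.122 and 0.122 m and y of old_ball in the frame of pan_floor between -0.072 and 0.072 m and z of old_ball in the frame of pan_floor between 0.015 and 0.028 m and z of each of taken1, taken2 in the frame of pan_floor below 0.028 m and horizontal distance between each of taken1, taken2 and pan below 0.145 m and linear speed of old_ball below 0.03 m/s and distance of each of blue_ball, pan from where it was at the start of the episode below 0.03 m and angle between pan's own z axis and vertical below 0.05 rad); the robot touches nothing.
It fails at once if the blue ball is moved more than 30 mm (distance of blue_ball from where it was at the start of the episode above 0.03 m).
It fails at once if the dosing head is knocked (more than 10 N) (contact force between any of the arm, the fingers and doser above 10 N).
It fails at once if the yellow ball is dropped or thrown into the pan (faster than 1 m/s over it) (linear speed of old_ball above 1 m/s and horizontal distance between old_ball and pan below 0.14 m).
It fails at once if the pan is shoved more than 30 mm (distance of pan from where it was at the start of the episode above 0.03 m).
It fails at once if something else on the bench is moved more than 25 mm or knocked over (distance of any of pot1, pot2, bottle, cup, spatula from where it was at the start of the episode above 0.025 m or angle between any of bottle, cup's own z axis and vertical above 0.5 rad).
It also fails if it takes over 70 s, if anything falls off the work surface, if the arm or the gripper's body presses on something with over 40 N, if the wrist force passes 120 N, or if a joint passes its speed limit or range.

### The arm

A 6-joint arm with a two-finger parallel gripper is mounted at the origin on the work surface. World frame = base frame: x ahead of the robot, y to its left, z up, the work surface at z = 0. Lengths are in m, angles in rad, forces in N, time in s.
With the tool pointing down it reaches from about 0.25 to 0.775 m from the base axis. Payload 4 kg.
Tool frame: the origin (TCP) lies at the centre of the arm's flange, where the gripper is bolted on; the fingertips stand 199 mm ahead of it and the grasp point (between the pads) lies 180 mm ahead of it; z points along the fingers, y is the line along which they close (so a half turn about z gives the same grasp; the last joint's range is limited). The gripper opens to 94 mm and grips with 3 to 60 N. Pads are 16 mm wide; open, the fingers measure 119 mm over their backs; the gripper's body (75 mm by 177 mm) begins 78 mm behind the grasp point.
Start: joints at [1.001, 0.087, 1.371, -0, 1.684, -0.103], TCP at [0.248, 0.491, 0.405] pointing down, gripper open.
Joint ranges: [-3.1, 3.1], [-0.76, 2.03], [0.27, 2.55], [-1.08, 4.22], [0.17, 2.65], [-2.57, 2.57]. Speed limits (rad/s): [2.79, 2.79, 3.14, 3.14, 3.14, 3.14].

### API

Orientations are given as [roll, pitch, yaw] about the fixed x, y, z axes, in that order (R = Rz(yaw) Ry(pitch) Rx(roll)).
In Python, from bench import robot, eyes, models gives the robot as it stands.
- The arm moves only by the tool step_arm, never from a script. Its argument "commands" is a list that holds one entry, the list of rows, each a list of 7 numbers: the shift along the tool's x, y, z in mm, then the turn, a rotation vector about the tool's x, y, z in rad, then the finger opening in mm, from 0 to 94. In form: [[[tx, ty, tz, wx, wy, wz, gripper], ...]]. A call has 1 to 20 rows; each row shifts and turns the commanded pose from where the row before left it, along the tool's axes as they then stand; what a row does not reach is not made up. A row lasts 1/8 s, in which the tool goes at most 62.5 mm and 10.7 degrees, less where a joint would pass 70% of its speed; a pose out of reach is approached as far as the arm can. A call is refused whole if a number of a shift passes 62.5 or a number of a turn 0.188, either way. A call with a gripper value outside its range is refused whole. The fingers move at their own pace and stop on an object; the grip force is fixed at half the most. Time passes only in rows, so rows that do not move let the fingers close. It gives the time, the measured TCP pose, the force, the opening and the grip force at its end, in the units of the state.
- robot.get_obs(): the state, without advancing time (a new reading comes with each control period).
- eyes.snapshot(name): name is "scene" or "top"; returns a dict with "color" (480x640x3 uint8, red, green, blue), "camera_matrix" (3x3 intrinsics, pixels), "eye" and "rotation" of the camera in the world. Camera axes: x right, y up, looking along -z (the intrinsics and any distortion apply to the point x, -y, -z); pixel columns grow to the right and rows downward; lengths in m; the calibration is good to about 2 mm. A picture is of the moment at which its call begins. There is no depth.
- robot.close_job(): hands the job in; it is judged then, once.
Trained networks look in a picture, given as the dict that the camera call returned (one of the last four; its "shot" number tells which), for a name from the list of things; names that differ only in an ending like _2 or _b are one class to them, and where a whole thing is asked for, a point or a joint stands for the part that bears it (a point fixed in the world has none). Each returns a list of dicts, best first, with "confidence" (0 to 1); they miss things now and then, are a little off and sometimes report something else, mostly with a low value. They report only what shows in the picture. A call takes as long as a camera call. They do not tell look-alikes from the thing itself.
- models.masks_of(picture, query): "mask" (480x640 bool, what is visible of it) and "xy" ([column, row] in pixels, amid what is visible of it).
- models.tip_of(picture, query): "xy" ([column, row] in pixels: a listed point, or the origin of a listed thing).
The state is a dict: "time": time; "joint_positions": joint angles; "qvel": joint speeds; "joint_torque": joint torques, N m; "tool_pos": TCP position; "ee_rot": TCP orientation; "wrist_force": force on the tool from outside, world axes, zero at the start; "wrist_torque": the same for the moment, N m; "width": finger opening in m; "finger_force": force on a finger pad.
Only numpy, scipy, OpenCV 4.12 (cv2) and the standard library are available. Lean on these libraries where they do the work, as an engineer would, in place of code of your own. Each camera call takes 0.05 s, during which the arm holds its last target. There are 200 camera calls.

## Working session

There is one attempt and no reset: what is moved stays moved. The work goes in short steps, Python scripts to look and compute and a tool call to move; the robot and the scene stay as the last step left them, time stands still between calls to the robot, and variables do not carry over. Pictures are saved under pics/ and viewed, at most 10 in all, crops included, and the job is handed in when it is done.

Besides the shell and the picture viewer there is one more tool, called after ">>>" by a JSON object that holds its "fn" and its "kwargs", one argument or row to a line. step_arm: Moves the arm, as the interface text tells. Its arguments: {"type":"object","properties":{"commands":{"type":"array"}},"required":["commands"]}

```bash
mkdir -p pics; cat > h.py <<'E'
import numpy as np, cv2
from bench import robot, eyes, models
from scipy.spatial.transform import Rotation as R
def snap(n,f=None):
    p=eyes.snapshot(n)
    if f: cv2.imwrite('pics/'+f,p['color'][:,:,::-1])
    return p
def back(p,xy,z):
    K=np.array(p['camera_matrix']);d=np.linalg.inv(K)@[xy[0],xy[1],1]
    d=np.array(p['rotation'])@[d[0],-d[1],-d[2]];e=np.array(p['eye'])
    return e+d*(z-e[2])/d[2]
def proj(p,X):
    c=np.array(p['rotation']).T@(np.array(X)-p['eye']);q=np.array(p['camera_matrix'])@[c[0],-c[1],-c[2]]
    return q[:2]/q[2]
E
python3 - <<'E'
from h import *
print(robot.get_obs())
Z=dict(base=0,race=.02,lips=.0547,gap=.042,spindle=.074,nozzle=.185,old_ball=.042,blue_ball=.042,pan=0,pan_floor=.003,taken1=.025,taken2=.025,pot1=0,pot2=0,bottle=0,cup=0,spatula=0,doser=0)
for n in('top','scene'):
    p=snap(n,n+'.png'); print(n,p['eye'],p.keys(),p['camera_matrix'])
    for q,z in Z.items():
        for r in models.tip_of(p,q)[:4]:
            print(q,round(r['confidence'],2),np.round(r['xy']),np.round(back(p,r['xy'],z),3))
E
```

```text
{'time': 0.0, 'joint_positions': array([ 1.00088629e+00,  8.79539125e-02,  1.37223115e+00, -7.35647259e-06,
        1.68354950e+00, -1.03072939e-01]), 'qvel': array([-1.36978820e-03,  8.02253992e-05,  1.60051542e-04, -4.63889588e-04,
        6.49229550e-04, -1.88531939e-04]), 'joint_torque': array([ 5.19869161e-05, -3.40182710e+01, -3.02425432e+01,  7.18115154e-02,
        3.31320707e-02, -1.70147860e-04]), 'tool_pos': array([0.24747176, 0.49106576, 0.40351601]), 'ee_rot': array([-3.13946136e+00, -2.13109289e-04,  2.67475451e+00]), 'wrist_force': array([-0.35673213,  0.75706309, -1.04536412]), 'wrist_torque': array([ 0.03837285, -0.00798332, -0.0783029 ]), 'finger_force': 0.0, 'width': 0.09415215374728376}
top [0.29084836 0.03855804 1.36492535] dict_keys(['color', 'camera_matrix', 'eye', 'rotation', 'shot']) [[613.40842727   0.         323.11995008]
 [  0.         613.40842727 243.7780017 ]
 [  0.           0.           1.        ]]Traceback (most recent call last):
  File "<stdin>", line 8, in <module>
  File "h.py", line 11, in back
    return e+d*(z-e[2])/d[2]
                        ~^^^
IndexError: invalid index to scalar variable.
```

```bash
python3 - <<'E'
from h import *
for n in('top','scene'):
    p=eyes.snapshot(n); print(n,p['rotation'],p['eye'])
E
```

```text
top [ 0.16052825  0.0019894  -1.56249895] [0.29084836 0.03855804 1.36492535]
scene [ 0.7387113  -0.00731397  0.95440831] [ 1.08365695 -0.4052512   0.9484051 ]
```

View pics/top.png

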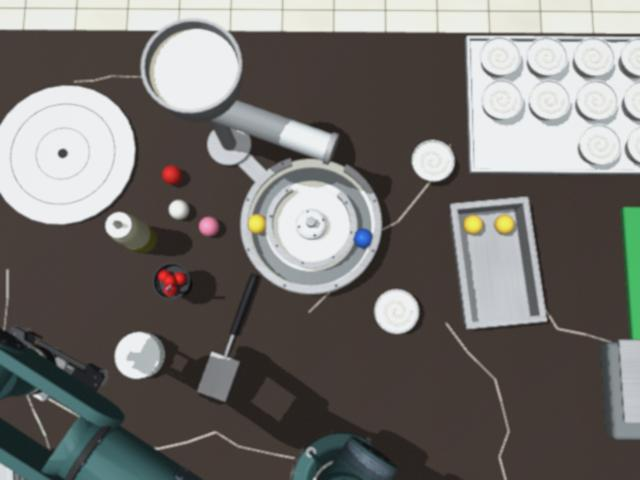

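The top view shows the old ball in the race at about (258,224) and the blue ball at (363,238). The pan is at about (498,262), with its two yellow balls at (473,224) and (505,224). The look-alikes are red (172,175), white (179,209) and pink (209,226). The rotation comes back as rpy, so I need to fix the helper.

```bash
sed -i "s/np.array(p\['rotation'\])/R.from_euler('xyz',p['rotation']).as_matrix()/" h.py
python3 - <<'E'
from h import *
Z=dict(base=0,race=.02,lips=.0547,gap=.042,spindle=.074,nozzle=.185,old_ball=.042,blue_ball=.042,pan=0,pan_floor=.003,taken1=.025,pot1=0,bottle=0,cup=0,spatula=0,doser=0)
for n in('top','scene'):
    p=snap(n,n+'.png')
    for q,z in Z.items():
        for r in models.tip_of(p,q)[:4]:
            if r['confidence']>.25: print(n,q,round(r['confidence'],2),np.round(r['xy']),np.round(back(p,r['xy'],z),3))
    if n=='top':
        for m in models.masks_of(p,'pan')[:1]:
            print(cv2.minAreaRect(np.argwhere(m['mask'])[:,::-1].astype(np.float32)))
        print([np.round(back(p,xy,.065),3) for xy in((451,205),(529,198),(547,321),(466,328))])
        c=p['color'][140:310,220:400,::-1]; cv2.imwrite('pics/c.png',cv2.resize(c,None,fx=3,fy=3))
E
```

```text
top base 0.95 [313. 229.] [0.545 0.067 0.   ]
top base 0.34 [256. 224.] [0.555 0.196 0.   ]
top race 0.86 [310. 222.] [0.559 0.073 0.02 ]
top lips 0.93 [309. 223.] [0.549 0.074 0.055]
top gap 0.56 [317. 170.] [0.671 0.059 0.042]
top gap 0.3 [229. 334.] [0.309 0.242 0.042]
top spindle 0.66 [309. 221.] [0.55  0.074 0.074]
top nozzle 0.41 [232. 332.] [0.31  0.214 0.185]
top old_ball 0.81 [259. 226.] [0.543 0.184 0.042]
top old_ball 0.69 [209. 224.] [0.546 0.294 0.042]
top old_ball 0.63 [172. 175.] [0.657 0.381 0.042]
top old_ball 0.6 [179. 210.] [0.578 0.361 0.042]
top blue_ball 0.61 [364. 239.] [ 0.515 -0.046  0.042]
top pan 0.71 [487. 262.] [ 0.472 -0.324  0.   ]
top pan_floor 0.96 [488. 266.] [ 0.464 -0.325  0.003]
top pan_floor 0.29 [143. 241.] [0.515 0.449 0.003]
top taken1 0.85 [502. 223.] [ 0.558 -0.355  0.025]
top taken1 0.83 [472. 225.] [ 0.554 -0.288  0.025]
top pot1 0.69 [395. 315.] [ 0.353 -0.117  0.   ]
top pot1 0.65 [255. 225.] [0.555 0.198 0.   ]
top pot1 0.56 [432. 165.] [ 0.698 -0.206  0.   ]
top bottle 0.91 [143. 238.] [0.521 0.45  0.   ]
top bottle 0.55 [471. 222.] [ 
[... 799 characters left out ...]
[349. 264.] [0.55  0.068 0.074]
scene nozzle 0.96 [380. 269.] [0.667 0.056 0.185]
scene old_ball 0.4 [461. 250.] [0.667 0.368 0.042]
scene blue_ball 0.55 [308. 286.] [ 0.525 -0.045  0.042]
scene pan 0.68 [198. 332.] [ 0.461 -0.328  0.   ]
scene pan 0.53 [200. 367.] [ 0.548 -0.362  0.   ]
scene pan_floor 0.91 [197. 337.] [ 0.474 -0.334  0.003]
scene taken1 0.65 [228. 343.] [ 0.544 -0.285  0.025]
scene taken1 0.54 [200. 365.] [ 0.559 -0.36   0.025]
scene pot1 0.59 [294. 381.] [ 0.7   -0.202  0.   ]
scene pot1 0.58 [251. 266.] [ 0.353 -0.118  0.   ]
scene bottle 0.66 [441. 218.] [0.521 0.453 0.   ]
scene cup 0.67 [398. 213.] [0.429 0.36  0.   ]
scene spatula 0.89 [344. 207.] [0.313 0.236 0.   ]
```

View pics/c.png

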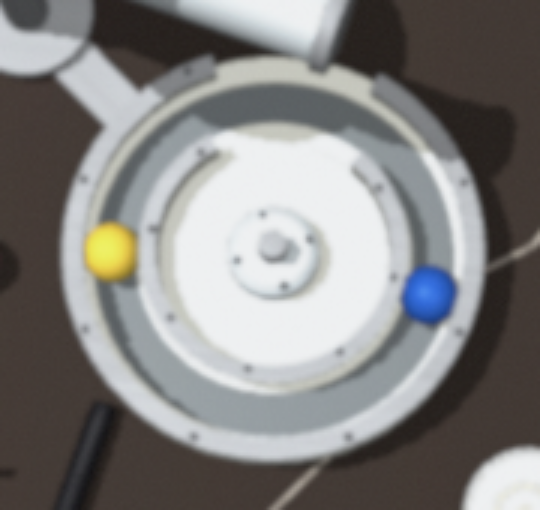

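View pics/scene.png

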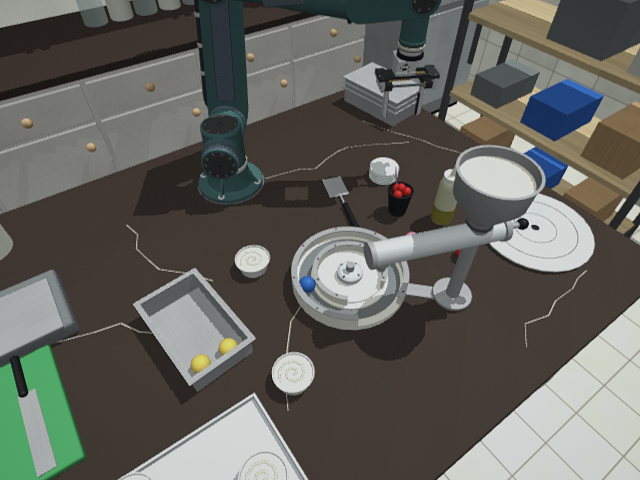

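The scene view shows the dosing cylinder over the gap with the nozzle at (380,269), the blue ball at (308,286) and the pan balls at (228,343) and (200,365). The old ball is hidden there. The choice is the yellow ball in the race at top-view (257,224), which the crop confirms. The red, white and pink balls lie outside the base, and the pan yellows stay where they are.

My plan is to straddle the ball along the race with the fingers open about 60 mm. I will then drag it round and tilt the hand toward -x as it nears the gap. First I check clearances.

```bash
cat > plan.py <<'E'
from h import *
YAW=-7.2; C=np.array([.5515,.072,0]); RB=R.from_euler('z',YAW,degrees=True).as_matrix()
def pose(phi,lean,ldir,yoff,rad,tz,dphi=0):
    """base-frame: tip centre, tool R. ldir: azimuth deg of hand lean; closing dir = cw tangent + yoff"""
    f=np.radians(phi);l=np.radians(lean);d=np.radians(ldir)
    z=np.array([-np.sin(l)*np.cos(d),-np.sin(l)*np.sin(d),-np.cos(l)])
    a=np.radians(phi-90+yoff);t=np.array([np.cos(a),np.sin(a),0]);y=t-z*(t@z);y/=np.linalg.norm(y)
    return np.array([rad*np.cos(f),rad*np.sin(f),tz]),np.c_[np.cross(y,z),y,z]
def box(x,y,z): return np.array(np.meshgrid(x,y,z)).reshape(3,-1).T
def check(p,Rt,op):
    L=np.linspace
    F=np.vstack([box(L(-.008,.008,3),s*(op/2+L(0,.0125,3)),-L(0,.097,60)) for s in(1,-1)])@Rt.T+p
    r=np.hypot(F[:,0],F[:,1]);an=np.abs(np.degrees(np.arctan2(F[:,1],F[:,0])));low=F[:,2]<.0567
    ci=np.where(an<35,.2,r-.098)[low].min(); co=np.where(an<24,.2,.138-r)[low].min()
    B=np.vstack([box(L(-.0375,.0375,5),L(-.0885,.0885,9),-L(.097,.199,8)),box(L(-.045,.045,3),L(-.045,.045,3),-L(.2,.33,8))])@Rt.T+p
    B=np.vstack([B,F])
    n=np.array([.118,0,.241]);u=np.array([.052,.21,0]);u/=np.linalg.norm(u)
    s=np.clip((B-n)@u,-.036,.3);cyl=np.linalg.norm(B-n-s[:,None]*u,axis=1).min()-.031
    q=B-[.118,0,0];q[:,2]=np.maximum(.185-q[:,2],0)*(B[:,2]<.185);noz=(np.linalg.norm(q,axis=1)-np.where(B[:,2]<.2,.012,.017)).min()
    return 1e3*np.array([ci,co,F[:,2].min(),F[F@np.array([0,0,0])==0][:,2].min(),cyl,noz,B[180*6:,2].min()])[[0,1,2,4,5]]
def world(p,Rt):
    P=RB@p+C;Rw=RB@Rt; return P-.199*Rw[:,2],Rw
E
python3 - <<'E'
from plan import *
p=snap('top'); h=cv2.cvtColor(p['color'],cv2.COLOR_RGB2HSV); m=cv2.inRange(h,(20,120,100),(35,255,255)); 
n,_,st,ce=cv2.connectedComponentsWithStats(m)
for i in range(1,n):
    if st[i,4]>80: 
        w=back(p,ce[i],.042); b=RB.T@(w-C); print(st[i,4],ce[i],w,np.hypot(*b[:2]),np.degrees(np.arctan2(b[1],b[0])),'pan h',back(p,ce[i],.025))
import itertools
for phi in(98,80,65,50,40,30,20,10,0):
    best=[]
    for lean,ld,yo,rad in itertools.product(range(0,41,5),(180,195,210,225,240,260,-90),range(-30,31,10),(.116,.119,.122)):
        P,Rt=pose(phi,lean,ld,yo,rad,.034); dz=abs(Rt[2,1])*.036
        c=check(P,Rt,.058)
        s=min(min(c[0],6)*4,min(c[1],6)*4,(c[2]-20)*4 if c[2]<25 else 99,c[3],c[4],30)-.05*lean-.1*abs(yo)
        best.append((s,lean,ld,yo,rad,*np.round(c)))
    best.sort(key=lambda v:-v[0]); print(phi,[tuple(np.round(b,2).tolist()) for b in best[:3]])
E
```

```text
260 [256.63846154 223.48846154] [0.54902034 0.18939864 0.042     ] 0.11742482727326517 98.41000705558133 pan h [0.55233793 0.19133699 0.025     ]
283 [472.48056537 224.17667845] [ 0.55122919 -0.28451603  0.042     ] 0.3565161376048912 -82.84352195472518 pan h [ 0.55457516 -0.28866764  0.025     ]
272 [503.98529412 224.05882353] [ 0.55203935 -0.35363753  0.042     ] 0.4256378698272588 -82.7273973530144 pan h [ 0.55539573 -0.35867736  0.025     ]
98 [(24.0, 0.0, 180.0, 0.0, 0.12, 14.0, 7.0, 34.0, 31.0, 82.0), (24.0, 0.0, 195.0, 0.0, 0.12, 14.0, 7.0, 34.0, 31.0, 82.0), (24.0, 0.0, 210.0, 0.0, 0.12, 14.0, 7.0, 34.0, 31.0, 82.0)]
80 [(23.5, 10.0, 180.0, 0.0, 0.12, 12.0, 6.0, 27.0, 34.0, 60.0), (23.5, 10.0, 195.0, 0.0, 0.12, 11.0, 7.0, 27.0, 31.0, 54.0), (23.5, 10.0, 210.0, 0.0, 0.12, 11.0, 7.0, 28.0, 26.0, 47.0)]
65 [(14.65, 20.0, 210.0, 0.0, 0.12, 6.0, 6.0, 24.0, 16.0, 36.0), (12.96, 15.0, 180.0, 0.0, 0.12, 10.0, 7.0, 23.0, 16.0, 41.0), (12.96, 15.0, 180.0, 0.0, 0.12, 13.0, 4.0, 23.0, 16.0, 42.0)]
50 [(8.63, 35.0, 225.0, -10.0, 0.12, 3.0, 3.0, 28.0, 11.0, 17.0), (7.61, 30.0, 210.0, 0.0, 
[... 348 characters left out ...]
), (9.64, 35.0, 210.0, 0.0, 0.12, 3.0, 3.0, 29.0, 14.0, 22.0), (8.47, 35.0, 195.0, 0.0, 0.12, 3.0, 3.0, 24.0, 19.0, 23.0)]
20 [(13.86, 35.0, 210.0, 0.0, 0.12, 4.0, 5.0, 26.0, 17.0, 28.0), (10.33, 30.0, 195.0, 0.0, 0.12, 4.0, 5.0, 28.0, 12.0, 20.0), (9.43, 30.0, 210.0, -10.0, 0.12, 5.0, 5.0, 24.0, 12.0, 25.0)]
10 [(22.25, 35.0, 195.0, 0.0, 0.12, 200.0, 10.0, 28.0, 34.0, 38.0), (22.25, 35.0, 195.0, 0.0, 0.12, 200.0, 7.0, 28.0, 31.0, 35.0), (22.0, 40.0, 195.0, 0.0, 0.12, 200.0, 10.0, 27.0, 51.0, 48.0)]
0 [(22.5, 30.0, 180.0, 0.0, 0.12, 200.0, 200.0, 30.0, 25.0, 28.0), (22.25, 35.0, 180.0, 0.0, 0.12, 200.0, 37.0, 29.0, 43.0, 39.0), (22.25, 35.0, 180.0, 0.0, 0.12, 200.0, 200.0, 29.0, 40.0, 36.0)]
```

```bash
python3 - <<'E'
from plan import *
for lean in(30,35):
  for tz in(.036,):
    print(lean)
    for phi in(120,112,105,95,85,75,65,55,45,38,30,22,15,10):
        o=[]
        for rad in(.116,.119,.122,.125):
            P,Rt=pose(phi,lean,180,-phi,rad,tz); o.append(np.round(check(P,Rt,0)).astype(int).tolist())
        print(phi,o)
    P,Rt=pose(0,lean,180,0,.118,.03);print('grasp',check(P,Rt,.06)); print(world(P,Rt))
E
```

```text
30
120 [[4, 0, 32, 184, 186], [7, -3, 32, 186, 188], [10, -6, 32, 188, 189], [13, -9, 32, 190, 191]]
112 [[4, 2, 32, 173, 172], [7, -1, 32, 175, 174], [10, -4, 32, 176, 175], [13, -7, 32, 178, 177]]
105 [[4, 3, 32, 163, 160], [7, 0, 32, 164, 161], [10, -3, 32, 165, 162], [13, -5, 32, 167, 164]]
95 [[5, 6, 32, 147, 142], [8, 3, 32, 148, 143], [11, 0, 32, 148, 143], [14, -3, 32, 149, 144]]
85 [[5, 9, 32, 130, 123], [8, 6, 32, 130, 123], [11, 3, 32, 130, 124], [14, 0, 32, 131, 124]]
75 [[2, 8, 32, 112, 104], [5, 5, 32, 112, 104], [8, 2, 32, 112, 104], [11, -1, 32, 112, 104]]
65 [[-1, 8, 32, 94, 86], [2, 5, 32, 94, 86], [5, 2, 32, 94, 85], [8, -1, 32, 93, 85]]
55 [[-4, 8, 32, 78, 70], [-1, 5, 32, 77, 69], [2, 2, 32, 76, 68], [5, -1, 32, 75, 67]]
45 [[-5, 8, 32, 62, 56], [-2, 5, 32, 61, 54], [1, 2, 32, 59, 53], [4, -1, 32, 58, 51]]
38 [[-6, 9, 32, 52, 48], [-3, 6, 32, 50, 47], [0, 3, 32, 48, 45], [3, 0, 32, 47, 43]]
30 [[0, 10, 32, 42, 41], [3, 7, 32, 40, 39], [6, 4, 32, 38, 36], [9, 1, 32, 36, 34]]
22 [[200, 11, 32, 37, 34], [200, 8, 32, 34, 32], [200, 5, 32, 31, 29], [200, 2, 32, 29, 27
[... 1409 characters left out ...]
54], [1, 0, 31, 61, 53]]
30 [[-2, 10, 31, 57, 51], [1, 7, 31, 55, 49], [4, 4, 31, 53, 46], [7, 1, 31, 51, 44]]
22 [[200, 11, 31, 51, 45], [200, 8, 31, 49, 43], [200, 5, 31, 46, 40], [200, 2, 31, 44, 38]]
15 [[200, 34, 31, 47, 42], [200, 32, 31, 45, 40], [200, 30, 31, 42, 37], [200, 28, 31, 40, 35]]
10 [[200, 200, 31, 44, 39], [200, 200, 31, 41, 37], [200, 200, 31, 39, 34], [200, 200, 31, 36, 32]]
grasp [200.          33.54701307  25.41138851  42.11641931  39.41097891]
(array([0.55532787, 0.07151643, 0.19301126]), array([[ 8.12692786e-01, -1.25333234e-01,  5.69053615e-01],
       [-1.02666974e-01, -9.92114701e-01, -7.18881895e-02],
       [ 5.73576436e-01,  8.63093670e-17, -8.19152044e-01]]))
```

```bash
cat > sched.py <<'E'
from plan import *
PH=[118,112,104,96,88,80,72,64,56,48,42,36,31,26,22,18,16]
def wp(phi):
    lean=np.interp(phi,[28,60],[30,13]); rad=np.interp(phi,[25,40,60,75,100],[.118,.121,.119,.118,.117])
    return pose(phi,lean,180,180-phi,rad,.038)
def rel(a,b):
    d=a[1].T@(b[0]-a[0]); return np.r_[1e3*d,R.from_matrix(a[1].T@b[1]).as_rotvec()]
def now():
    o=robot.get_obs(); return np.array(o['tool_pos']),R.from_euler('xyz',o['ee_rot']).as_matrix()
E
python3 - <<'E'
from sched import *
for p in PH: print(p,np.round(check(*wp(p),0)).astype(int))
ab=wp(118); g=world(ab[0]+[0,0,.06],ab[1]); print('above',g,rel(now(),g),'down',rel(g,world(*ab)))
w=[world(*wp(p)) for p in PH]
for a,b,p in zip(w,w[1:],PH[1:]): print(p,np.round(rel(a,b),3).tolist())
E
```

```text
118 [  4   4  36 144 153]
112 [  5   5  36 135 143]
104 [  5   6  36 121 128]
96 [  6   7  36 107 114]
88 [ 7  8 36 92 99]
80 [ 6  6 36 76 83]
72 [ 5  5 36 60 67]
64 [ 4  5 36 44 51]
56 [ 4  4 36 35 39]
48 [ 3  3 35 33 35]
42 [ 2  3 35 32 34]
36 [ 1  4 35 33 33]
31 [ 6  6 34 35 35]
26 [10  8 34 36 35]
22 [200   9  34  34  32]
18 [200  18  34  31  30]
16 [200  28  34  30  29]
above (array([0.46554021, 0.18698518, 0.29189964]), array([[-9.66686866e-01,  1.25333234e-01,  2.23177248e-01],
       [ 1.22120951e-01,  9.92114701e-01, -2.81938430e-02],
       [-2.24951054e-01, -1.34212455e-17, -9.74370065e-01]])) [-3.31589290e+02 -1.73526242e+02  1.12784264e+02 -3.86001319e-02
 -2.24684253e-01 -3.39676350e-01] down [1.34970633e+01 8.05274733e-16 5.84622039e+01 0.00000000e+00
 0.00000000e+00 0.00000000e+00]
112 [-10.815, 5.176, 2.497, 0.0, 0.0, 0.0]
104 [-15.126, 5.044, 3.492, 0.0, 0.0, 0.0]
96 [-15.647, 2.994, 3.612, 0.0, 0.0, 0.0]
88 [-15.928, 0.89, 3.677, 0.0, 0.0, 0.0]
80 [-15.937, -1.398, 3.679, 0.0, 0.0, 0.0]
72 [-15.658, -3.595, 3.615, 0.0, 0.0, 0.0]
64 [-15.126, -5.698, 3.492, 0.0, 0.0, 0.0]
56 [-6.962, -7.73, 3.448, 0.0, -0.037, -0.0]
48 [1.559, -9.661, 4.112, 0.0, -0.074, -0.0]
42 [2.252, -8.495, 3.407, 0.0, -0.056, 0.0]
36 [4.165, -10.179, 3.175, 0.0, -0.056, -0.0]
31 [4.782, -9.259, 2.356, -0.0, -0.046, 0.0]
26 [1.961, -9.577, 2.01, -0.0, -0.028, -0.0]
22 [-2.746, -7.612, 1.585, 0.0, 0.0, 0.0]
18 [-2.44, -7.74, 1.408, 0.0, 0.0, 0.0]
16 [-1.043, -3.939, 0.602, 0.0, 0.0, 0.0]
```

>>> {"fn": "step_arm", "kwargs": {
  "commands": [
    [[-41, -22, 0, 0, 0, 0, 0], [-41, -22, 0, 0, 0, 0, 0], [-41, -22, 0, 0, 0, 0, 0], [-41, -22, 0, 0, 0, 0, 0], [-41, -22, 0, 0, 0, 0, 0], [-41, -22, 0, 0, 0, 0, 0], [-41, -22, 0, 0, 0, 0, 0], [-41, -20, 0, 0, 0, 0, 0], [0, 0, 0, -0.01, -0.075, -0.113, 0], [0, 0, 0, -0.01, -0.075, -0.113, 0], [0, 0, 0, -0.01, -0.075, -0.113, 0], [0, 0, 0, 0, 0, 0, 0]]
  ]
}}

```text
time: 3.5
tool_pos: [0.4617, 0.1882, 0.4049]
ee_rot: [-3.134, 0.225, 3.015]
wrist_force: [-0.0, 1.1, 0.3]
width: 0.0002
finger_force: 0.0
```

```bash
sed -i "s/\[28,60\],\[30,13\]/[22,46],[31,10]/" sched.py; sed -i "s/PH=\[118/PH=[120/" sched.py
python3 - <<'E'
from sched import *
for p in PH: print(p,np.round(check(*wp(p),0)).astype(int))
ab=wp(120); g=world(ab[0]+[0,0,.04],ab[1]); print(robot.get_obs()['joint_positions'],'above',np.round(g[0],4),np.round(rel(now(),g),3),'down',rel(g,world(*ab)))
p=snap('top','a1.png'); h=cv2.cvtColor(p['color'],cv2.COLOR_RGB2HSV)
E
```

```text
120 [  4   4  37 139 150]
112 [  4   5  37 126 137]
104 [  5   6  37 113 123]
96 [  6   7  37  98 108]
88 [ 7  8 37 83 92]
80 [ 6  6 37 67 76]
72 [ 5  5 37 50 60]
64 [ 5  5 37 34 44]
56 [ 5  4 37 19 28]
48 [ 5  3 37  3 13]
42 [ 5  3 36  4 14]
36 [ 3  4 35 11 18]
31 [ 7  6 35 18 23]
26 [11  8 34 28 30]
22 [200   9  34  37  34]
18 [200  18  34  34  32]
16 [200  28  34  33  31]
[ 0.30396708 -0.09166872  1.55644312 -0.10128678  1.47511215 -1.1399335 ] above [0.4719 0.1842 0.274 ] [ 1.88910e+01 -1.59700e+00  1.29981e+02 -8.00000e-03  5.10000e-02
 -1.00000e-03] down [6.94592711e+00 4.18853874e-16 3.93923101e+01 0.00000000e+00
 0.00000000e+00 0.00000000e+00]
```

```bash
sed -i "s/\[22,46\],\[31,10\]/[27,57],[31,13]/" sched.py
python3 - <<'E'
from sched import *
for p in PH: print(p,np.round(check(*wp(p),0)).astype(int),end=' ')
ab=wp(120); g=world(ab[0]+[0,0,.04],ab[1]); print('above',np.round(g[0],4),np.round(rel(now(),g),3),'down',rel(g,world(*ab)))
E
```

```text
120 [  4   4  36 147 156] 112 [  5   5  36 135 143] 104 [  5   6  36 121 128] 96 [  6   7  36 107 114] 88 [ 7  8 36 92 99] 80 [ 6  6 36 76 83] 72 [ 5  5 36 60 67] 64 [ 4  5 36 44 51] 56 [ 4  4 36 30 36] 48 [ 3  3 35 30 33] 42 [ 3  3 35 31 32] 36 [ 1  4 35 33 33] 31 [ 6  6 34 36 35] 26 [ 9  8 34 39 37] 22 [200   9  34  37  34] 18 [200  18  34  34  32] 16 [200  28  34  33  31] above [0.4617 0.1855 0.2719] [ 2.93280e+01 -1.66100e+00  1.29635e+02 -8.00000e-03 -2.00000e-03
 -1.00000e-03] down [8.99804217e+00 5.36849822e-16 3.89748026e+01 0.00000000e+00
 0.00000000e+00 0.00000000e+00]
```

>>> {"fn": "step_arm", "kwargs": {
  "commands": [
    [[7, -0.5, 32, -0.004, 0, 0, 0], [7, -0.5, 32, -0.004, 0, 0, 0], [7, -0.5, 33, 0, 0, 0, 0], [8, 0, 33, 0, 0, 0, 0], [0, 0, 0, 0, 0, 0, 0]]
  ]
}}

```text
time: 4.18
tool_pos: [0.4617, 0.1858, 0.2683]
ee_rot: [-3.138, 0.218, 3.015]
wrist_force: [0.2, -0.8, 0.8]
width: 0.0003
finger_force: 0.0
```

```bash
python3 - <<'E'
from sched import *
ab=wp(120); print(np.round(rel(now(),world(*ab)),3))
p=snap('top');s=snap('scene')
for k,(q,c) in enumerate(((p,(258,223)),(s,(350,270)))):
    im=q['color'][:,:,::-1].copy()
    for t in np.radians(np.arange(0,360,15)):
        for r,z,col in((.098,.0547,(0,0,255)),(.138,.0547,(0,255,0))):
            x=proj(q,RB@[r*np.cos(t),r*np.sin(t),z]+C); cv2.circle(im,tuple(int(v*16) for v in x),10,col,-1,shift=4)
    P=now(); x=proj(q,P[0]+.199*P[1][:,2]); print('tip',x)
    r,cc=(220 if k==0 else 270),(300 if k==0 else 350)
    cv2.imwrite(f'pics/b{k}.png',cv2.resize(im[r-90:r+90,cc-110:cc+110],None,fx=3,fy=3,interpolation=2))
a,b=cv2.imread('pics/b0.png'),cv2.imread('pics/b1.png'); cv2.imwrite('pics/b.png',cv2.resize(np.vstack([a,b]),(550,600*1500//1500)) if 0 else np.hstack([cv2.resize(a,(400,327)),cv2.resize(b,(400,327))]))
E
```

```text
[ 7.7480e+00 -1.6900e-01  3.5517e+01 -4.0000e-03 -9.0000e-03 -1.0000e-03]
tip [258.42619389 239.41640224]
tip [372.62995053 234.86819805]
```

View pics/b0.png

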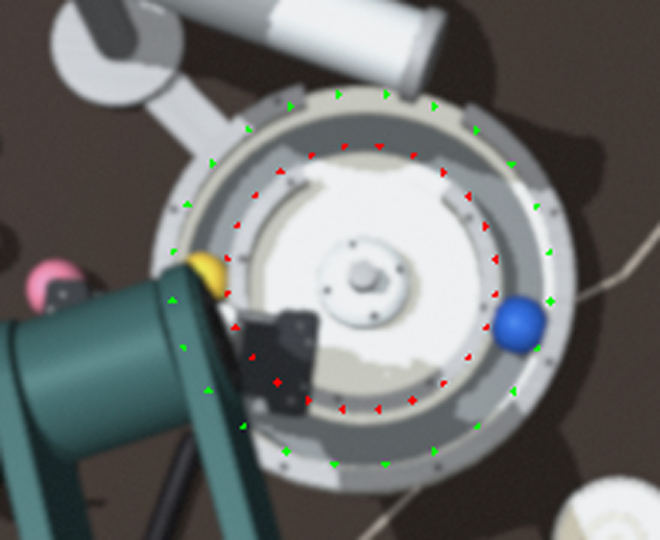

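View pics/b1.png

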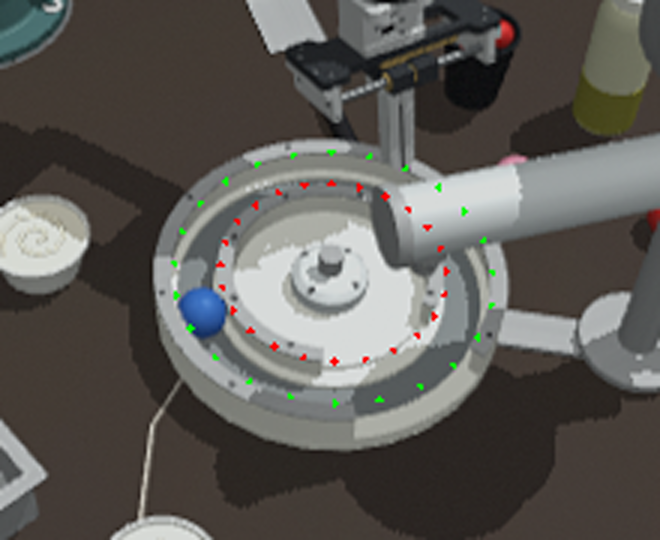

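The overlay fits to within about 2 mm. The ball is at (208,272) in the top crop, and the closed fingers are over the race behind it, at (400,165) in the scene crop. Lowering.

>>> {"fn": "step_arm", "kwargs": {
  "commands": [
    [[2, 0, 9, 0, -0.009, 0, 0], [2, 0, 9, 0, 0, 0, 0], [2, 0, 9, 0, 0, 0, 0], [2, 0, 8, 0, 0, 0, 0], [0, 0, 0, 0, 0, 0, 0]]
  ]
}}

```text
time: 4.9
tool_pos: [0.4626, 0.1859, 0.2344]
ee_rot: [-3.14, 0.233, 3.016]
wrist_force: [-0.4, 0.2, 0.6]
width: 0.0007
finger_force: 0.0
```

```bash
python3 - <<'E'
from sched import *
n=now(); tp=RB.T@(n[0]+.199*n[1][:,2]-C); print(tp,np.hypot(*tp[:2]),np.degrees(np.arctan2(tp[1],tp[0])))
w=[n]+[world(*wp(p)) for p in PH[1:]]
for a,b,p in zip(w,w[1:],PH[1:]): print(p,np.round(rel(a,b),3).tolist())
E
```

```text
[-0.05659314  0.1016099   0.04077872] 0.11630715506927829 119.11626854541149
112 [-12.931, 6.59, 5.641, -0.001, 0.006, 0.0]
104 [-15.126, 5.044, 3.492, 0.0, 0.0, 0.0]
96 [-15.647, 2.994, 3.612, 0.0, 0.0, 0.0]
88 [-15.928, 0.89, 3.677, 0.0, 0.0, 0.0]
80 [-15.937, -1.398, 3.679, 0.0, 0.0, 0.0]
72 [-15.658, -3.595, 3.615, 0.0, 0.0, 0.0]
64 [-15.126, -5.698, 3.492, 0.0, 0.0, 0.0]
56 [-12.257, -7.73, 3.322, 0.0, -0.01, 0.0]
48 [3.373, -9.661, 3.91, 0.0, -0.084, -0.0]
42 [3.631, -8.495, 3.342, 0.0, -0.063, 0.0]
36 [5.567, -10.179, 3.192, 0.0, -0.063, 0.0]
31 [5.968, -9.259, 2.403, -0.0, -0.052, 0.0]
26 [4.766, -9.577, 2.12, 0.0, -0.042, 0.0]
22 [-2.717, -7.612, 1.633, 0.0, 0.0, 0.0]
18 [-2.415, -7.74, 1.451, 0.0, 0.0, 0.0]
16 [-1.032, -3.939, 0.62, 0.0, 0.0, 0.0]
```

>>> {"fn": "step_arm", "kwargs": {
  "commands": [
    [[-4.3, 2.2, 1.9, 0, 0.003, 0, 0], [-4.3, 2.2, 1.9, 0, 0.003, 0, 0], [-4.3, 2.2, 1.9, 0, 0, 0, 0], [-5, 1.7, 1.2, 0, 0, 0, 0], [-5, 1.7, 1.2, 0, 0, 0, 0], [-5, 1.6, 1.2, 0, 0, 0, 0], [-5.2, 1, 1.2, 0, 0, 0, 0], [-5.2, 1, 1.2, 0, 0, 0, 0], [-5.2, 1, 1.2, 0, 0, 0, 0], [-5.3, 0.3, 1.2, 0, 0, 0, 0], [-5.3, 0.3, 1.2, 0, 0, 0, 0], [-5.3, 0.3, 1.2, 0, 0, 0, 0], [-5.3, -0.5, 1.2, 0, 0, 0, 0], [-5.3, -0.5, 1.2, 0, 0, 0, 0], [-5.3, -0.5, 1.2, 0, 0, 0, 0], [0, 0, 0, 0, 0, 0, 0]]
  ]
}}

```text
time: 6.9
tool_pos: [0.5424, 0.1901, 0.2332]
ee_rot: [-3.141, 0.229, 3.016]
wrist_force: [0.4, 0.4, 0.7]
width: 0.0006
finger_force: 0.0
```

```bash
cat >> sched.py <<'E'
def tip():
    n=now(); tp=RB.T@(n[0]+.199*n[1][:,2]-C); print('tip',np.round(tp,4),np.round(np.hypot(*tp[:2]),4),np.degrees(np.arctan2(tp[1],tp[0])))
def ball():
    for c in('top','scene'):
        p=snap(c); m=cv2.inRange(cv2.cvtColor(p['color'],cv2.COLOR_RGB2HSV),(20,120,100),(35,255,255))
        n,_,st,ce=cv2.connectedComponentsWithStats(m)
        for i in range(1,n):
            b=RB.T@(back(p,ce[i],.042)-C)
            if st[i,4]>10 and np.hypot(*b[:2])<.16: print(c,st[i,4],st[i,:4],np.round(ce[i]),np.round(b,4),np.hypot(*b[:2]),np.degrees(np.arctan2(b[1],b[0])))
E
python3 - <<'E'
from sched import *
tip();ball()
w=[now()]+[world(*wp(p)) for p in PH[6:]]
for a,b,p in zip(w,w[1:],PH[6:]): print(p,np.round(rel(a,b),3).tolist())
E
```

```text
tip [0.0213 0.1159 0.0393] 0.1178 79.57244478582602
top 119 [262 184  15  13] [269. 189.] [0.0626 0.1001 0.042 ] 0.11805395982436154 57.96370400328811
scene 196 [388 264  15  16] [395. 272.] [0.0546 0.1038 0.042 ] 0.11729991608304056 62.281598149245
72 [-15.303, -3.629, 4.759, -0.001, 0.002, 0.0]
64 [-15.126, -5.698, 3.492, 0.0, 0.0, 0.0]
56 [-12.257, -7.73, 3.322, 0.0, -0.01, 0.0]
48 [3.373, -9.661, 3.91, 0.0, -0.084, -0.0]
42 [3.631, -8.495, 3.342, 0.0, -0.063, 0.0]
36 [5.567, -10.179, 3.192, 0.0, -0.063, 0.0]
31 [5.968, -9.259, 2.403, -0.0, -0.052, 0.0]
26 [4.766, -9.577, 2.12, 0.0, -0.042, 0.0]
22 [-2.717, -7.612, 1.633, 0.0, 0.0, 0.0]
18 [-2.415, -7.74, 1.451, 0.0, 0.0, 0.0]
16 [-1.032, -3.939, 0.62, 0.0, 0.0, 0.0]
```

>>> {"fn": "step_arm", "kwargs": {
  "commands": [
    [[-5.1, -1.2, 1.4, 0, 0, 0, 0], [-5.1, -1.2, 1.4, 0, 0, 0, 0], [-5.1, -1.2, 1.4, 0, 0, 0, 0], [-5, -1.9, 1.2, 0, 0, 0, 0], [-5, -1.9, 1.2, 0, 0, 0, 0], [-5, -1.9, 1.2, 0, 0, 0, 0], [-4.1, -2.6, 1.1, 0, -0.003, 0, 0], [-4.1, -2.6, 1.1, 0, -0.003, 0, 0], [-4.1, -2.6, 1.1, 0, -0.004, 0, 0], [1.1, -3.2, 1.3, 0, -0.028, 0, 0], [1.1, -3.2, 1.3, 0, -0.028, 0, 0], [1.1, -3.2, 1.3, 0, -0.028, 0, 0], [1.8, -4.2, 1.7, 0, -0.031, 0, 0], [1.8, -4.2, 1.7, 0, -0.032, 0, 0], [0, 0, 0, 0, 0, 0, 0]]
  ]
}}

```text
time: 8.88
tool_pos: [0.5763, 0.1502, 0.2226]
ee_rot: [-3.141, 0.385, 3.016]
wrist_force: [-1.1, -0.1, -0.4]
width: 0.0004
finger_force: 0.0
```

```bash
python3 - <<'E'
from sched import *
tip();ball()
w=[now()]+[world(*wp(p)) for p in PH[11:]]
for a,b,p in zip(w,w[1:],PH[11:]): print(p,np.round(rel(a,b),3).tolist())
E
```

```text
tip [0.0896 0.0805 0.0382] 0.1204 41.95771961423336
top 155 [286 165  19  11] [296. 170.] [0.1133 0.0484 0.042 ] 0.12319320652841477 23.123464342988456
scene 216 [380 287  17  17] [388. 295.] [0.1072 0.0468 0.042 ] 0.11694542740867052 23.60823864328091
36 [5.794, -10.34, 3.695, -0.0, -0.061, 0.0]
31 [5.968, -9.259, 2.403, -0.0, -0.052, 0.0]
26 [4.766, -9.577, 2.12, 0.0, -0.042, 0.0]
22 [-2.717, -7.612, 1.633, 0.0, 0.0, 0.0]
18 [-2.415, -7.74, 1.451, 0.0, 0.0, 0.0]
16 [-1.032, -3.939, 0.62, 0.0, 0.0, 0.0]
```

>>> {"fn": "step_arm", "kwargs": {
  "commands": [
    [[1.4, -2.6, 0.9, 0, -0.015, 0, 0], [1.4, -2.6, 0.9, 0, -0.015, 0, 0], [1.5, -2.6, 0.9, 0, -0.015, 0, 0], [1.5, -2.6, 0.9, 0, -0.016, 0, 0], [1.5, -2.3, 0.6, 0, -0.013, 0, 0], [1.5, -2.3, 0.6, 0, -0.013, 0, 0], [1.5, -2.3, 0.6, 0, -0.013, 0, 0], [1.5, -2.3, 0.6, 0, -0.013, 0, 0], [1.2, -2.4, 0.5, 0, -0.01, 0, 0], [1.2, -2.4, 0.5, 0, -0.01, 0, 0], [1.2, -2.4, 0.5, 0, -0.01, 0, 0], [1.2, -2.4, 0.5, 0, -0.011, 0, 0], [-0.7, -1.9, 0.4, 0, 0, 0, 0], [-0.7, -1.9, 0.4, 0, 0, 0, 0], [-0.7, -1.9, 0.4, 0, 0, 0, 0], [-0.6, -1.9, 0.4, 0, 0, 0, 0], [0, 0, 0, 0, 0, 0, 0]]
  ]
}}

```text
time: 11.1
tool_pos: [0.5642, 0.1147, 0.2085]
ee_rot: [-3.141, 0.54, 3.016]
wrist_force: [-0.5, 0.0, -0.8]
width: 0.0006
finger_force: 0.0
```

```bash
python3 - <<'E'
from sched import *
tip();ball()
n=now();print('jp',robot.get_obs()['joint_positions'])
w=[n]+[world(*wp(p)) for p in PH[15:]]
for a,b,p in zip(w,w[1:],PH[15:]): print(p,np.round(rel(a,b),3).tolist())
E
```

```text
tip [0.1095 0.0439 0.0378] 0.118 21.8329009197725
top 216 [303 162  19  15] [312. 170.] [0.1199 0.012  0.042 ] 0.12048243878673381 5.698895675172081
scene 228 [371 295  17  17] [379. 303.] [0.1178 0.0121 0.042 ] 0.11839105769072947 5.86739838688813
jp [ 0.13788901  0.13492096  1.77023967 -0.20446785  0.72263065 -1.1893756 ]
18 [-2.253, -7.681, 1.226, -0.0, -0.001, 0.0]
16 [-1.032, -3.939, 0.62, 0.0, 0.0, 0.0]
```

>>> {"fn": "step_arm", "kwargs": {
  "commands": [
    [[-0.6, -1.9, 0.3, 0, 0, 0, 0], [-0.6, -1.9, 0.3, 0, 0, 0, 0], [-0.5, -1.9, 0.3, 0, 0, 0, 0], [-0.5, -1.9, 0.3, 0, 0, 0, 0], [0, 0, 0, 0, 0, 0, 0], [0, 4, 0, 0, 0, 0, 0], [0, 0, -15, 0, 0, 0, 0], [0, 0, -20, 0, 0, 0, 0], [0, 0, -20, 0, 0, 0, 0], [0, 0, 0, 0, 0, 0, 62], [0, 0, 0, 0, 0, 0, 62], [0, 0, 0, 0, 0, 0, 62], [0, 0, 0, 0, 0, 0, 62]]
  ]
}}

```text
time: 12.82
tool_pos: [0.5381, 0.1145, 0.2549]
ee_rot: [-3.14, 0.538, 3.016]
wrist_force: [0.1, -0.0, 0.0]
width: 0.0374
finger_force: 0.0
```

```bash
python3 - <<'E'
from sched import *
tip();ball();n=now()
for by in(0.,):
    pass
p=snap('scene','s5.png')
m=cv2.inRange(cv2.cvtColor(p['color'],cv2.COLOR_RGB2HSV),(20,120,100),(35,255,255))
nn,_,st,ce=cv2.connectedComponentsWithStats(m)
B=min((back(p,ce[i],.042) for i in range(1,nn) if st[i,4]>50),key=lambda v:abs(np.linalg.norm(v-C)-.125))
print('ball',B); z=n[1][:,2]
T=B-.1855*z-0   # ball centre 13.5 mm behind tips
print('rel',rel(n,(T,n[1])))
c=p['color'][200:380,260:480,::-1]; cv2.imwrite('pics/s5c.png',cv2.resize(c,None,fx=3,fy=3))
tp=RB.T@(T+.199*z-C); print(tp,check(tp,RB.T@n[1],.062))
E
```

```text
tip [0.0834 0.0403 0.084 ] 0.0927 25.79976311120127
top 252 [307 162  18  18] [316. 171.] [0.1182 0.0039 0.042 ] 0.11821854980296946 1.9103461298315598
scene 20 [361 236  10   5] [366. 238.] [-0.0823  0.0991  0.042 ] 0.12881667068083988 129.69499907595414
scene 229 [368 297  17  17] [376. 305.] [0.1187 0.0039 0.042 ] 0.118782507277767 1.8591914631155082
ball [0.66974063 0.06083939 0.042     ]
rel [ -8.42247384 -36.60201847  67.93287956   0.           0.
   0.        ]
[0.12563357 0.0037372  0.03041236] [200.          21.84337471  26.27021679  19.62218992  23.71015383]
```

View pics/s5c.png

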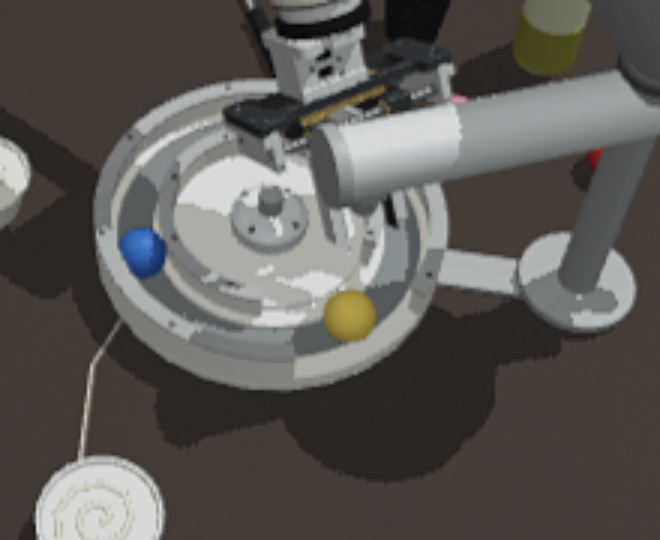

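The ball stands in the gap at (349,315) in the crop, about 4 mm from its middle. I shift over it, lean a little more and look again.

>>> {"fn": "step_arm", "kwargs": {
  "commands": [
    [[-3, -12, 0, 0, -0.025, 0, 62], [-3, -12, 0, 0, -0.025, 0, 62], [-2.4, -12.6, 0, 0, -0.02, 0, 62], [0, 0, 0, 0, 0, 0, 62], [0, 0, 0, 0, 0, 0, 62]]
  ]
}}

```text
time: 13.6
tool_pos: [0.5406, 0.0771, 0.2603]
ee_rot: [-3.141, 0.61, 3.016]
wrist_force: [-0.4, 0.0, -0.2]
width: 0.0617
finger_force: 0.0
```

```bash
python3 - <<'E'
from sched import *
tip();ball();n=now(); z=n[1][:,2]
B=np.array([.6695,.0608,.042]);T=B-.1855*z
print('rel',rel(n,(T,n[1])), robot.get_obs()['width'])
tp=RB.T@(T+.199*z-C); print(tp,check(tp,RB.T@n[1],.062))
E
```

```text
tip [0.1025 0.0036 0.0972] 0.1025 2.0276577761113264
top 213 [307 162  18  15] [316. 170.] [0.1208 0.0041 0.042 ] 0.12082720603023245 1.9276720246141859
top 11 [282 195   4   3] [283. 196.] [0.0522 0.0669 0.042 ] 0.08483603005084289 52.05555246018336
scene 48 [346 236  29  14] [359. 242.] [-0.0786  0.0763  0.042 ] 0.10953211906185373 135.8298377137653
scene 231 [368 297  17  17] [376. 305.] [0.1188 0.0037 0.042 ] 0.11887431549305347 1.7705241581198998
rel [18.46633815 -0.39877794 67.9105077   0.          0.          0.        ] 0.06198547154255674
[0.12620432 0.00367549 0.03093289] [200.          22.42350456  26.3338644   33.39190412  32.42667167]
```

>>> {"fn": "step_arm", "kwargs": {
  "commands": [
    [[9, -0.2, 0, 0, 0, 0, 62], [9.5, -0.2, 0, 0, 0, 0, 62], [0, 0, 17, 0, 0, 0, 62], [0, 0, 17, 0, 0, 0, 62], [0, 0, 17, 0, 0, 0, 62], [0, 0, 11, 0, 0, 0, 62], [0, 0, 6, 0, 0, 0, 62], [0, 0, 0, 0, 0, 0, 62]]
  ]
}}

```text
time: 14.7
tool_pos: [0.5643, 0.0739, 0.1934]
ee_rot: [-3.141, 0.609, 3.017]
wrist_force: [0.6, 0.6, 0.1]
width: 0.0624
finger_force: 0.0
```

```bash
python3 - <<'E'
from sched import *
tip();ball()
E
```

```text
tip [0.1263 0.0034 0.0301] 0.1263 1.5444630093224427
top 172 [307 162  18  13] [316. 169.] [0.1236 0.0039 0.042 ] 0.12365190835293983 1.8054728965545852
top 11 [286 192   4   3] [287. 193.] [0.0601 0.0591 0.042 ] 0.08428467667549767 44.524229148935646
scene 17 [350 269  10   6] [354. 271.] [0.0042 0.0099 0.042 ] 0.010690781549454994 67.14764100181748
scene 227 [368 297  17  17] [376. 305.] [0.1185 0.0038 0.042 ] 0.11859194046514253 1.842015639511685
```

>>> {"fn": "step_arm", "kwargs": {
  "commands": [
    [[0, 0, 0, 0, 0, 0, 45], [0, 0, 0, 0, 0, 0, 36], [0, 0, 0, 0, 0, 0, 30], [0, 0, 0, 0, 0, 0, 30], [0, 0, 0, 0, 0, 0, 30], [0, 0, 0, 0, 0, 0, 30]]
  ]
}}

```text
time: 15.55
tool_pos: [0.5643, 0.074, 0.1944]
ee_rot: [-3.141, 0.611, 3.016]
wrist_force: [-0.8, 0.4, 2.1]
width: 0.0427
finger_force: 30.0
```

>>> {"fn": "step_arm", "kwargs": {
  "commands": [
    [[0, 0, -5, 0, 0, 0, 30], [0, 0, -8, 0, 0, 0, 30], [0, 0, -10, 0, 0, 0, 30], [0, 0, -10, 0, 0, 0, 30], [0, 0, -12, 0, 0, 0, 30], [0, 0, -12, 0, 0, 0, 30], [0, 0, -12, 0, 0, 0, 30], [0, 0, -12, 0, 0, 0, 30], [0, 0, -12, 0, 0, 0, 30], [0, 0, -12, 0, 0, 0, 30], [0, 0, 0, 0, 0, 0, 30]]
  ]
}}

```text
time: 16.92
tool_pos: [0.5044, 0.0817, 0.2814]
ee_rot: [-3.142, 0.612, 3.016]
wrist_force: [0.1, -0.1, 0.4]
width: 0.043
finger_force: 30.0
```

```bash
python3 - <<'E'
from sched import *
n=now(); g=n[0]+.1855*n[1][:,2]; print('ball expected',g,robot.get_obs()['joint_positions'])
for c in('top','scene'):
    p=snap(c); print(c,proj(p,g))
    m=cv2.inRange(cv2.cvtColor(p['color'],cv2.COLOR_RGB2HSV),(20,120,60),(35,255,255))
    k,_,st,ce=cv2.connectedComponentsWithStats(m)
    for i in range(1,k):
        if st[i,4]>30: print(st[i],np.round(ce[i]))
# pan axes: +x toward balls
cor=np.array([[.589,-.234],[.606,-.403],[.341,-.429],[.325,-.259]]); print('pan c',cor.mean(0))
ax=(cor[0]+cor[1]-cor[2]-cor[3])/2; a=np.degrees(np.arctan2(ax[1],ax[0])); print('ax',np.linalg.norm(ax),a)
pc=cor.mean(0);u=np.array([np.cos(np.radians(a)),np.sin(np.radians(a))]); t=np.r_[pc-.05*u,.0]; print('target',t)
for az in(a,a+180,a+90,a-90):
    y=np.array([np.cos(np.radians(az)),np.sin(np.radians(az)),0]); z=np.array([0,0,-1.]); Rt=np.c_[np.cross(y,z),y,z]
    T=np.r_[t[:2],.025+.1855+.002]; print(az,T,np.round(rel(n,(T,Rt)),3))
E
```

```text
ball expected [0.61016848 0.06837252 0.12963193] [ 0.08534558 -0.10528788  1.86709442 -0.17078758  0.78529615 -1.27626486]
top [311.19184831 186.81280635]
[300 177  21  16 260] [311. 185.]
[463 215  20  19 281] [472. 224.]
[495 215  19  19 272] [504. 224.]
scene [366.10009157 265.67398211]
[431 205  23  20 273] [441. 216.]
[341 218  29  14  56] [354. 224.]
[359 258  16  17 129] [365. 267.]
[219 338  18  17 192] [227. 345.]
[191 355  19  18 240] [200. 363.]
pan c [ 0.46525 -0.33125]
ax 0.26572636301278046 5.506770778648623
target [ 0.41548076 -0.33604817  0.        ]
5.506770778648623 [ 0.41548076 -0.33604817  0.2125    ] [ 6.91070e+01 -4.25576e+02  3.57140e+01  4.12000e-01  5.15000e-01
  1.30400e+00]
185.50677077864862 [ 0.41548076 -0.33604817  0.2125    ] [  69.107 -425.576   35.714   -0.547    0.437   -1.729]
95.50677077864863 [ 0.41548076 -0.33604817  0.2125    ] [ 6.91070e+01 -4.25576e+02  3.57140e+01 -6.80000e-02  6.10000e-01
 -2.14000e-01]
-84.49322922135137 [ 0.41548076 -0.33604817  0.2125    ] [ 6.91070e+01 -4.25576e+02  3.57140e+01  8.83000e-01  9.80000e-02
  2.79300e+00]
```

>>> {"fn": "step_arm", "kwargs": {
  "commands": [
    [[0, -10, -5, 0, 0, 0, 30], [0, -20, -10, 0, 0, 0, 30], [0, -30, -10, 0, 0, 0, 30], [0, -30, -10, 0, 0, 0, 30], [0, -30, -10, 0, 0, 0, 30], [0, -30, 0, 0, 0, 0, 30], [0, -30, 0, 0, 0.1, 0, 30], [0, -30, 0, 0, 0.1, 0, 30], [0, -30, 0, 0, 0.1, 0, 30], [0, -30, 0, 0, 0.1, 0, 30], [0, -30, 0, 0, 0.1, 0, 30], [0, -30, 0, 0, 0.11, 0, 30], [0, -30, 0, 0, 0, 0, 30], [0, -25, 0, 0, 0, 0, 30], [0, -10, 0, 0, 0, 0, 30], [0, 0, 0, 0, 0, 0, 30]]
  ]
}}

```text
time: 19.02
tool_pos: [0.4292, -0.3075, 0.3169]
ee_rot: [3.141, -0.0, 3.015]
wrist_force: [0.5, 0.1, -0.1]
width: 0.0427
finger_force: 30.0
```

```bash
cat > place.py <<'E'
from sched import *
n=now(); print(robot.get_obs()['joint_positions'],n[0],n[1][:,2])
z=np.array([0,0,-1.]);y=n[1][:,1].copy();y[2]=0;y/=np.linalg.norm(y);Rt=np.c_[np.cross(y,z),y,z]
T=np.array([.4155,-.336,.0265+.1855]);print('rel',np.round(rel(n,(T,Rt)),3))
E
python3 place.py
```

```text
[-7.29070206e-01  7.25841952e-02  1.56143177e+00 -5.81680713e-05
  1.50797367e+00 -2.17322730e+00] [ 0.42919776 -0.30749806  0.3169078 ] [-3.34737876e-04  2.21161808e-04 -9.99999920e-01]
rel [  9.951 -30.022 104.906   0.     -0.      0.   ]
```

>>> {"fn": "step_arm", "kwargs": {
  "commands": [
    [[5, -15, 0, 0, 0, 0, 30], [5, -15, 0, 0, 0, 0, 30], [0, 0, 15, 0, 0, 0, 30], [0, 0, 20, 0, 0, 0, 30], [0, 0, 20, 0, 0, 0, 30], [0, 0, 15, 0, 0, 0, 30], [0, 0, 10, 0, 0, 0, 30], [0, 0, 5, 0, 0, 0, 30], [0, 0, 0, 0, 0, 0, 30]]
  ]
}}

```text
time: 20.15
tool_pos: [0.4158, -0.3356, 0.2321]
ee_rot: [-3.141, -0.0, 3.016]
wrist_force: [0.1, -0.2, -0.1]
width: 0.0426
finger_force: 30.0
```

```bash
python3 place.py; python3 - <<'E'
from h import *
a=snap('top')['color'][170:350,400:600,::-1];b=snap('scene')['color'][240:420,100:300,::-1]
cv2.imwrite('pics/pl.png',cv2.resize(np.hstack([a,b]),(800,360)))
E
```

```text
[-7.85085614e-01  1.52214969e-01  1.65045515e+00 -5.31224972e-04
  1.33878965e+00 -2.23031284e+00] [ 0.41581713 -0.33564849  0.23211369] [-2.71435195e-04 -4.59642851e-04 -9.99999858e-01]
rel [ 0.266 -0.379 20.114 -0.    -0.    -0.   ]
```

View pics/pl.png

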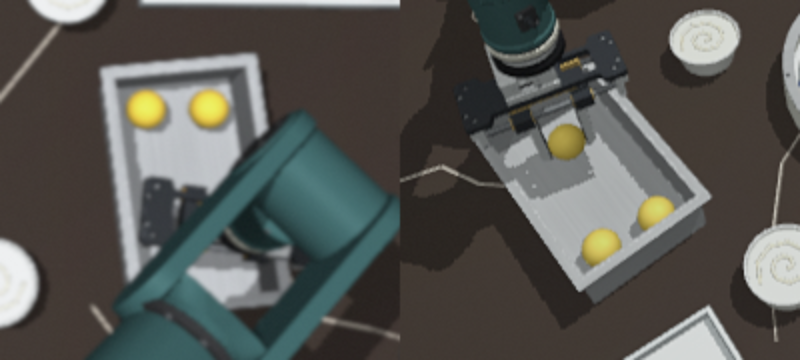

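The ball hangs in the fingers over the free half of the pan, at (566,142) in the right crop. The other two are untouched at (602,247) and (657,213). Lowering slowly.

>>> {"fn": "step_arm", "kwargs": {
  "commands": [
    [[0, 0, 4, 0, 0, 0, 30], [0, 0, 4, 0, 0, 0, 30], [0, 0, 3, 0, 0, 0, 30], [0, 0, 2, 0, 0, 0, 30], [0, 0, 1, 0, 0, 0, 30], [0, 0, 0, 0, 0, 0, 30]]
  ]
}}

```text
time: 21.0
tool_pos: [0.4157, -0.3356, 0.2181]
ee_rot: [-3.141, -0.0, 3.016]
wrist_force: [0.5, -0.5, -0.4]
width: 0.0431
finger_force: 30.0
```

>>> {"fn": "step_arm", "kwargs": {
  "commands": [
    [[0, 0, 1, 0, 0, 0, 30], [0, 0, 1, 0, 0, 0, 30], [0, 0, 0, 0, 0, 0, 30]]
  ]
}}

```text
time: 21.38
tool_pos: [0.4157, -0.3356, 0.2161]
ee_rot: [-3.141, -0.0, 3.016]
wrist_force: [0.1, -0.3, -0.8]
width: 0.0429
finger_force: 30.0
```

>>> {"fn": "step_arm", "kwargs": {
  "commands": [
    [[0, 0, 1, 0, 0, 0, 30], [0, 0, 1, 0, 0, 0, 30], [0, 0, 0, 0, 0, 0, 30]]
  ]
}}

```text
time: 21.75
tool_pos: [0.4157, -0.3356, 0.214]
ee_rot: [-3.141, -0.0, 3.016]
wrist_force: [-0.4, 0.2, -0.2]
width: 0.0427
finger_force: 30.0
```

>>> {"fn": "step_arm", "kwargs": {
  "commands": [
    [[0, 0, 1, 0, 0, 0, 30], [0, 0, 1, 0, 0, 0, 30], [0, 0, 0, 0, 0, 0, 30]]
  ]
}}

```text
time: 22.12
tool_pos: [0.4157, -0.3356, 0.212]
ee_rot: [-3.141, -0.0, 3.016]
wrist_force: [1.1, -0.2, -0.1]
width: 0.0429
finger_force: 30.0
```

>>> {"fn": "step_arm", "kwargs": {
  "commands": [
    [[0, 0, 1, 0, 0, 0, 30], [0, 0, 0, 0, 0, 0, 30]]
  ]
}}

```text
time: 22.38
tool_pos: [0.4158, -0.3357, 0.2114]
ee_rot: [-3.141, 0.0, 3.016]
wrist_force: [0.0, 0.3, 0.9]
width: 0.0431
finger_force: 30.0
```

>>> {"fn": "step_arm", "kwargs": {
  "commands": [
    [[0, 0, 1, 0, 0, 0, 30], [0, 0, 0, 0, 0, 0, 30]]
  ]
}}

```text
time: 22.62
tool_pos: [0.416, -0.3357, 0.2113]
ee_rot: [-3.141, 0.001, 3.016]
wrist_force: [-1.7, 1.1, 4.1]
width: 0.0431
finger_force: 30.0
```

>>> {"fn": "step_arm", "kwargs": {
  "commands": [
    [[0, 0, 0, 0, 0, 0, 46], [0, 0, 0, 0, 0, 0, 50], [0, 0, 0, 0, 0, 0, 60], [0, 0, 0, 0, 0, 0, 60], [0, 0, -8, 0, 0, 0, 60], [0, 0, -15, 0, 0, 0, 60], [0, 0, -30, 0, 0, 0, 60], [0, 0, -40, 0, 0, 0, 60], [0, 0, -40, 0, 0, 0, 60], [0, 0, -40, 0, 0, 0, 60], [0, 0, 0, 0, 0, 0, 60], [0, 0, 0, 0, 0, 0, 60]]
  ]
}}

```text
time: 24.12
tool_pos: [0.4156, -0.3354, 0.383]
ee_rot: [-3.141, -0.0, 3.016]
wrist_force: [0.9, -0.1, -0.5]
width: 0.0599
finger_force: 0.0
```

```bash
python3 - <<'E'
from h import *
s=snap('scene')
m=cv2.inRange(cv2.cvtColor(s['color'],cv2.COLOR_RGB2HSV),(20,120,60),(35,255,255))
k,_,st,ce=cv2.connectedComponentsWithStats(m)
for i in range(1,k):
    if st[i,4]>50: print(st[i],back(s,ce[i],.025))
for c in('pan_floor','blue_ball'):
    r=models.tip_of(s,c)[0]; print(c,r['xy'],back(s,r['xy'],.003 if c[0]=='p' else .042))
b=s['color'][200:440,100:420,::-1]
cv2.imwrite('pics/fin.png',cv2.resize(b,(640,480)))
E
```

```text
[431 205  23  20 271] [0.53007494 0.43552278 0.025     ]
[163 221  15   7  51] [ 0.09980206 -0.24356416  0.025     ]
[177 307  17  17 238] [ 0.41542945 -0.33503934  0.025     ]
[219 338  18  17 192] [ 0.54787317 -0.28901887  0.025     ]
[191 355  19  18 240] [ 0.55206972 -0.35928634  0.025     ]
pan_floor [193.9, 333.7] [ 0.46119854 -0.33705425  0.003     ]
blue_ball [309.2, 288.3] [ 0.53375949 -0.04623957  0.042     ]
```

View pics/fin.png

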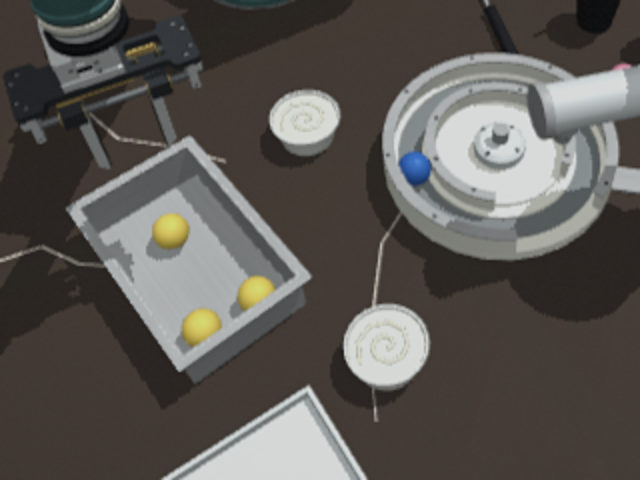

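The old ball rests on the pan floor at (170,231), right where it was released. The other two are in their places, the blue ball is still in the race at (415,168), and the arm is clear.

```bash
python3 -c "
from bench import robot
print(robot.close_job())"
```

```text
the job is handed in; nothing more can be done
None
```

I rolled the old yellow ball to the loading gap, lifted it out and set it gently on the pan floor with the other two, then handed the job in at about 24 s; the last picture shows the blue ball still in the race and the pan where it was, but no verdict came back.

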